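Reflex hammer onto its bench rest, lifted at the balance point

ROBOT

A 7-joint arm with a two-finger parallel gripper is mounted at the origin on a cart in front of the work surface, level with it; the furniture and walls round the work are solid. World frame = base frame: x ahead of the robot, y to its left, z up, the work surface at z = 0. Lengths are in m, angles in degrees, forces in N, time in s.
With the tool pointing down it reaches from about 0.35 to 0.775 m from the base axis. Payload 3.1 kg.
Tool frame: the origin (TCP) lies at the very end of the fingers, on their centre line; the grasp point (between the pads) lies ctrl.grip_depth behind it (ctrl.grip_depth is the distance from the TCP to the grasp point, in m); z points along the fingers, y is the line along which they close (so a half turn about z gives the same grasp; the last joint's range is limited). The gripper opens to 85 mm and grips with 20 to 120 N. Pads are 22 mm wide; open, the fingers measure 114 mm over their backs; the gripper's body (76 mm by 85 mm) begins 54 mm behind the grasp point. The pads swing forward as they close: fully open they stand 13 mm farther back than shut.
Start: joints at [69.345, 17.813, 0.802, 86.603, -0.252, 75.585, -1.558], TCP at [0.172, -0.522, 0.231] pointing down, gripper open.
Joint ranges: [-154.91, 154.91], [-16.99, 109.72], [-72.82, 74.43], [7.12, 147.25], [-82.49, 262.49], [11.32, 116.49], [-174.64, 174.64]. Speed limits (degrees/s): [159.86, 159.86, 180, 180, 180, 180, 180].

INTERFACE

Orientations are given as [roll, pitch, yaw] about the fixed x, y, z axes, in that order (R = Rz(yaw) Ry(pitch) Rx(roll)).
In Python, from station import ctrl, eyes gives the robot as it stands.
- The arm moves only by the tool play_rows, never from a script. Its argument "commands" is a list of rows, each an object of numbers: "tx", "ty", "tz": the shift along the tool's x, y, z in m; "wx", "wy", "wz": the turn, a rotation vector about the tool's x, y, z in degrees; "fingers": the opening, from -1 (shut) to 1 (fully open). In form: [{"tx": .., "ty": .., "tz": .., "wx": .., "wy": .., "wz": .., "fingers": ..}, ...]. A call has exactly 10 rows; each row shifts and turns the commanded pose from where the row before left it, along the tool's axes as they then stand; what a row does not reach is not made up. A row lasts 1/12 s, in which the tool goes at most 41.7 mm and 7.16 degrees, less where a joint would pass 70% of its speed; a pose out of reach is approached as far as the arm can. A call is refused whole if a number of a shift passes 0.0417 or a number of a turn 7.16, either way. A call with a gripper value outside its range is refused whole. The fingers move at their own pace and stop on an object; "grip_force" is the grip in N (left out, the last holds). Time passes only in rows, so rows that do not move let the fingers close, or fill a call up. It gives the time, the measured TCP pose, the force, the opening and the grip force at its end, in the units of the state.
- ctrl.state(): the state, without advancing time (a new reading comes with each control period).
- eyes.snapshot(name): name is "scene" or "top"; returns the picture (400x640x3 uint8, red, green, blue); there is no depth.
- eyes.get_calibration(name): a dict with "fx", "fy", "cx", "cy" (pixels), "world_from_camera" (4x4, takes a point from camera to world coordinates). Camera axes: x right, y down, z forward; pixel columns grow to the right and rows downward; lengths in m; the calibration is good to about 2 mm. A picture is of the moment at which its call begins. get_calibration takes no time and is no camera call.
- ctrl.sign_off(): hands the job in; it is judged then, once.
The state is a dict: "time": time; "joint_positions": joint angles; "joint_vel": joint speeds; "joint_torque": joint torques, N m; "tcp_pos": TCP position; "orientation": TCP orientation; "contact_force": force on the tool from outside, world axes, zero at the start; "torque": the same for the moment, N m; "finger_gap": finger opening in m; "finger_force": force on a finger pad.
Only numpy, scipy, OpenCV 4.12 (cv2) and the standard library are available. Lean on these libraries where they do the work, as an engineer would, in place of code of your own. Each camera call takes 0.05 s, during which the arm holds its last target. There are 200 camera calls.

TASK

Put the orange-headed reflex hammer away on its bench rest: grip it from above at its balance point (not the middle of the handle, as the head is heavy), lift it well clear of the table and keep it level all the way. Lay it in both saddles with the balance point between them and the head just beyond the orange saddle, set down rather than dropped. Leave the blue-headed hammer where it lies.

Things in the scene. Friction and masses are not known exactly. Their poses are not given: they have to be found in the camera images.
- orange_hammer: reflex hammer with orange rubber head ends, 243 mm long, 0.2-0.3 kg, lying flat. Origin: its balance point, on the handle's axis, 13 mm above the table, 70 mm behind the head's axis, on the bare aluminium part (x = -30 to 60 mm; black grip behind). x points to the head, z up. Handle 16 mm wide, 20 mm high, upright sides; head 26 mm thick, 64 mm across; pommel 26 mm thick, its end at x = -160 mm
- orange_head (a point): the centre of the orange hammer's head, 70 mm along the hammer's x from its balance point
- rest: hammer rest fixed to the table: grey base 155 x 56 x 8 mm, two upright saddles 8 mm thick, notches 32 mm wide and open above, floors 45 mm and cheek tops 63 mm above the table. Origin: on the table, below where the balance point belongs. x points to the head end: orange saddle at x = +40 mm, white one at x = -70 mm. Seated, the hammer's axis is 55 mm up, its head past the orange saddle
- blue_hammer: a smaller reflex hammer with blue rubber head ends, 207 mm long, head 54 mm across, lying on the table: a bystander to leave alone. Origin: on the handle's axis, 60 mm behind the head's axis; x points to its head

How it is judged:
By the outcome, as a careful person would: the job done as asked, in the order asked, and still so for the second after the job is handed in, with the robot touching nothing.
It also fails if it takes over 35 s, if anything falls off the work surface, if the arm or the gripper's body presses on something with over 40 N, if the wrist force passes 120 N, or if a joint passes its speed limit or range.

## Working session

There is one attempt and no reset: what is moved stays moved. The work goes in short steps, Python scripts to look and compute and a tool call to move; the robot and the scene stay as the last step left them, time stands still between calls to the robot, and variables do not carry over. Pictures are saved under pics/ and viewed, at most 10 in all, crops included, and the job is handed in when it is done.

Besides the shell and the picture viewer there is one more tool, called after ">>>" as name(argument=value, ...) on one line, values as JSON. play_rows: Moves the arm, as the interface text tells. Its arguments: {"type":"object","properties":{"commands":{"type":"array"},"grip_force":{"type":"number"}},"required":["commands"]}

```bash
mkdir -p pics
python3 - <<'E'
from station import ctrl, eyes
import cv2,numpy as np
for n in("scene","top"):
    cv2.imwrite(f"pics/{n}0.png",eyes.snapshot(n)[:,:,::-1])
    c=eyes.get_calibration(n);print(n,c["fx"],c["fy"],c["cx"],c["cy"]);print(np.round(c["world_from_camera"],4))
print(ctrl.state(),ctrl.grip_depth)
E
```

```text
scene 369.8871676865438 369.8871676865438 320.1367853954506 196.25501106819524
[[-0.6823 -0.5213  0.5125  0.0583]
 [-0.731   0.4977 -0.4669  0.2017]
 [-0.0117 -0.6932 -0.7206  0.6817]
 [ 0.      0.      0.      1.    ]]
top 381.98890074564986 381.98890074564986 313.5224913783272 200.06196547814574
[[ 0.0198 -0.9977  0.065   0.4083]
 [-0.9996 -0.0185  0.0205 -0.2011]
 [-0.0192 -0.0654 -0.9977  0.9222]
 [ 0.      0.      0.      1.    ]]
{'time': 0.1, 'joint_positions': array([69.34553931, 17.85709244,  0.80068607, 86.68261002, -0.25147092,
       75.5830543 , -1.55836204]), 'joint_vel': array([ 0.00698365, -0.03652057, -0.00597826, -0.14214212, -0.0421727 ,
       -0.02609767,  0.00848564]), 'joint_torque': array([ 1.00803190e-03, -3.80854583e+01,  1.46744074e-01, -2.31239569e+01,
        1.23385972e-02,  8.11165228e-03, -2.69567101e-05]), 'tcp_pos': array([ 0.1721958 , -0.52167085,  0.23031891]), 'orientation': array([-1.79879114e+02,  5.38857477e-03,  1.82708601e+01]), 'contact_force': array([-0.37619201,  0.88951967, -0.70902026]), 'torque': array([ 0.03781652, -0.03158158, -0.0160218 ]), 'finger_force': 0.0, 'finger_gap': 0.08551187719077172} 0.0187
```

View pics/top0.png

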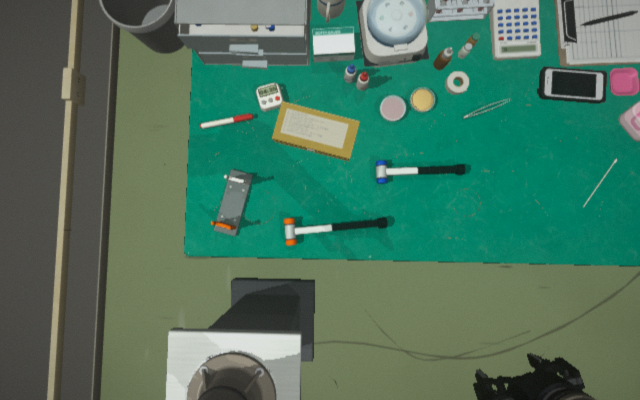

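View pics/scene0.png

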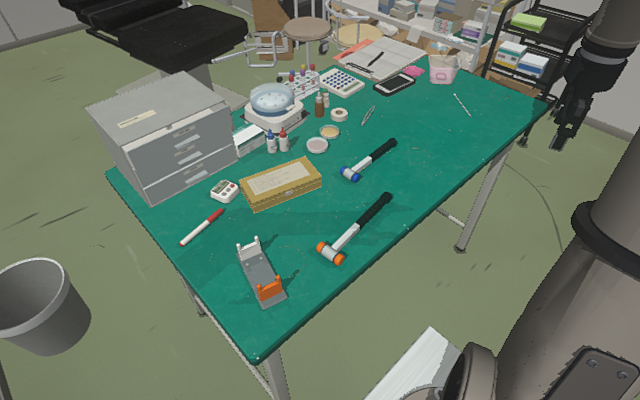

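The top view shows the orange hammer's head at about (290,231) and its pommel at (387,223). The rest's orange saddle is at (225,226) and the white one at (235,178). The blue hammer is at (380-466,171). Next I measure these positions.

```bash
cat > h.py <<'E'
from station import ctrl, eyes
import cv2,numpy as np
def ray(n,px,z):
    c=eyes.get_calibration(n);T=np.array(c["world_from_camera"])
    px=np.atleast_2d(px).astype(float)
    d=np.c_[(px[:,0]-c["cx"])/c["fx"],(px[:,1]-c["cy"])/c["fy"],np.ones(len(px))]@T[:3,:3].T
    return T[:3,3]+d*((z-T[2,3])/d[:,2])[:,None]
def proj(n,P):
    c=eyes.get_calibration(n);T=np.array(c["world_from_camera"])
    q=(np.atleast_2d(P)-T[:3,3])@T[:3,:3]
    return np.c_[q[:,0]/q[:,2]*c["fx"]+c["cx"],q[:,1]/q[:,2]*c["fy"]+c["cy"]]
E
python3 - <<'E'
from h import *
for n,box in(("top",(190,160,410,250)),("scene",(220,180,400,310))):
    im=cv2.imread(f"pics/{n}0.png");hsv=cv2.cvtColor(im,cv2.COLOR_BGR2HSV)
    m=cv2.inRange(hsv,(5,150,120),(18,255,255))
    x0,y0,x1,y1=box;k=np.zeros_like(m);k[y0:y1,x0:x1]=255
    N,l,s,c=cv2.connectedComponentsWithStats(m&k)
    for i in range(1,N):
        if s[i,4]>8: print(n,s[i],c[i].round(1),ray(n,c[i],.013)[0].round(4))
im=cv2.imread("pics/top0.png")[160:250,205:400]
cv2.imwrite("pics/t1.png",cv2.resize(im,None,fx=4,fy=4,interpolation=cv2.INTER_CUBIC))
im=cv2.imread("pics/scene0.png")[185:310,230:400]
cv2.imwrite("pics/s1.png",cv2.resize(im,None,fx=4.5,fy=4.5,interpolation=cv2.INTER_CUBIC))
E
```

```text
top [284 218  10   6  54] [288.6 220.6] [ 0.4175 -0.1241  0.013 ]
top [211 222   3   3   9] [212. 223.] [0.4082 0.059  0.013 ]
top [215 222  16   8  59] [223.  225.1] [0.4036 0.0323 0.013 ]
top [286 239  10   6  52] [290.5 241.8] [ 0.3674 -0.1298  0.013 ]
scene [316 242   9  11  52] [319.8 246.1] [ 0.422  -0.1261  0.013 ]
scene [334 254  11  12  84] [338.6 259. ] [ 0.3692 -0.1321  0.013 ]
scene [257 275  25  26 339] [269.6 289. ] [0.4141 0.0202 0.013 ]
```

View pics/t1.png

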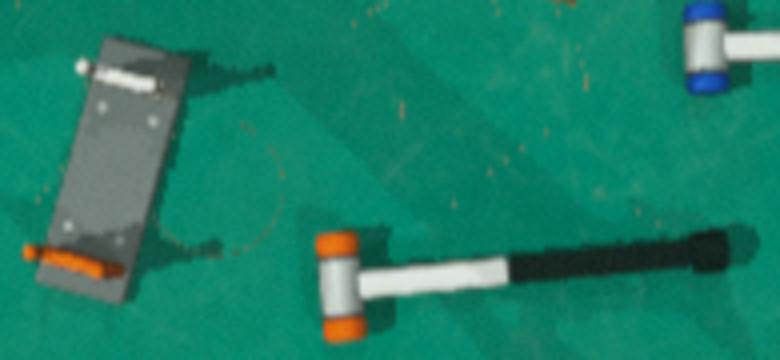

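View pics/s1.png

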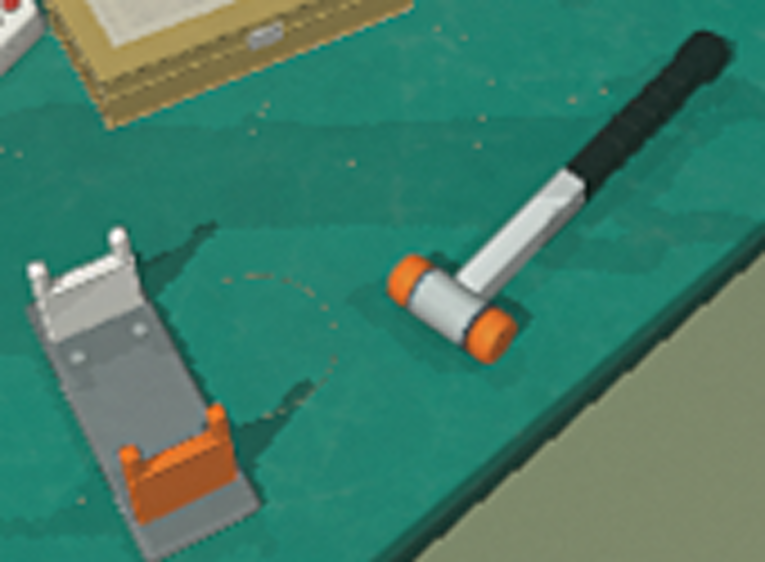

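```bash
cat > fit.py <<'E'
from h import *
from scipy.optimize import least_squares
T=lambda u,v:("top",(205+(u+.5)/4-.5,160+(v+.5)/4-.5))
S=lambda u,v:("scene",(230+(u+.5)/4.5-.5,185+(v+.5)/4.5-.5))
def fit(obs,p0,z0):
    def w(p,q): c,s=np.cos(p[2]),np.sin(p[2]);return [p[0]+c*q[0]-s*q[1],p[1]+s*q[0]+c*q[1],z0+q[2]]
    f=lambda p:np.concatenate([proj(n,w(p,q))[0]-px for q,(n,px) in obs])
    r=least_squares(f,p0,loss="soft_l1");print(r.x[:2].round(4),np.degrees(r.x[2]).round(2));print(r.fun.reshape(-1,2).round(1).tolist());return r.x
if __name__=="__main__":
  H=[((.07,-.027,0),T(337,244)),((.07,.027,0),T(344,330)),((-.16,0,0),T(729,250)),((-.03,0,.008),T(508,269)),
   ((.07,-.027,0),S(408,280)),((.07,.027,0),S(491,335)),((-.03,0,.01),S(578,176))]
  fit(H,[.39,-.2,1.5],.013)
  B=lambda x,y:(x,y,.008)
  R=[(B(-.0925,.028),T(190,60)),(B(-.0925,-.028),T(105,38)),(B(.0625,.028),T(125,303)),(B(.0625,-.028),T(37,281)),
   (B(.0625,.028),S(150,562)),(B(.0625,-.028),S(262,510))]
  R=[(( q[0],-q[1],q[2]),o) if o[0]=="top" else (q,o) for q,o in R]
  R=[(( q[0],-q[1],q[2]),o) if o[0]=="scene" else (q,o) for q,o in R]
  x=fit(R,[.45,.03,np.pi],0.)
  for y in(.02,-.02):
    for X in(.04,-.07):
      c,s=np.cos(x[2]),np.sin(x[2]);P=[x[0]+c*X-s*y,x[1]+s*X+c*y,.061]
      a=proj("top",P)[0];b=proj("scene",P)[0];print(X,y,((a-[205,160])*4).round(),((b-[230,185])*4.5).round())
E
python3 fit.py
```

```text
[ 0.4007 -0.1976] 96.23
[[0.2, -1.1], [0.4, 0.2], [-0.2, 0.2], [0.4, 0.3], [-0.2, 0.1], [0.4, 1.1], [-0.8, -0.2]]
[0.4442 0.034 ] 183.33
[[-41.0, -4.1], [3.2, 0.5], [-23.4, -0.7], [21.8, 3.9], [2.1, 4.2], [-1.6, -3.3]]
0.04 0.02 [ 87. 258.] [194. 411.]
-0.07 0.02 [82. 65.] [ 36. 269.]
0.04 -0.02 [ 16. 261.] [122. 472.]
-0.07 -0.02 [13. 68.] [-35. 322.]
```

```bash
sed -i '/R=\[(( q\[0\].*"top"/d' fit.py; python3 fit.py
```

```text
[ 0.4007 -0.1976] 96.23
[[0.2, -1.1], [0.4, 0.2], [-0.2, 0.2], [0.4, 0.3], [-0.2, 0.1], [0.4, 1.1], [-0.8, -0.2]]
[0.4444 0.0147] 166.31
[[0.7, -0.4], [-0.3, -0.7], [-0.2, 1.1], [-0.6, 0.6], [-0.4, 0.2], [0.5, -1.2]]
0.04 0.02 [ 99. 267.] [214. 409.]
-0.07 0.02 [151.  79.] [115. 232.]
0.04 -0.02 [ 31. 248.] [127. 450.]
-0.07 -0.02 [83. 61.] [ 35. 266.]
```

>>> play_rows(commands=[{"tx": 0.0265, "ty": -0.0197}, {"tx": 0.0265, "ty": -0.0197}, {"tx": 0.0265, "ty": -0.0197}, {"tx": 0.0265, "ty": -0.0197}, {"tx": 0.0265, "ty": -0.0197}, {"tx": 0.0265, "ty": -0.0197}, {"tx": 0.0265, "ty": -0.0197}, {"tx": 0.0265, "ty": -0.0197}, {"tx": 0.0265, "ty": -0.0197}, {"tx": 0.0265, "ty": -0.0197}])

```text
validation failed for argument at $.co...
```

>>> play_rows(commands=[{"tx": 0.0265, "ty": -0.0197}, {"tx": 0.0265, "ty": -0.0197}, {"wz": -7}, {"wz": -7}, {"wz": -7}, {"wz": -7}, {"wz": -7}, {"wz": -7}, {"wz": -7}, {"wz": -7}])

```text
validation failed for argument at $.co...
```

>>> play_rows(commands=[{"wz": -7}, {"wz": -7}, {"wz": -7}, {"wz": -1}, {"tz": 0.02}, {"tz": 0.02}, {"tz": 0.02}, {"tz": 0.02}, {}, {}])

```text
validation failed for argument at $.co...
```

>>> play_rows(commands=[{"tx": 0.0265, "ty": -0.0197, "tz": 0, "wx": 0, "wy": 0, "wz": 0, "fingers": 1}, {"tx": 0.0265, "ty": -0.0197, "tz": 0, "wx": 0, "wy": 0, "wz": 0, "fingers": 1}, {"tx": 0.0265, "ty": -0.0197, "tz": 0, "wx": 0, "wy": 0, "wz": 0, "fingers": 1}, {"tx": 0.0265, "ty": -0.0197, "tz": 0, "wx": 0, "wy": 0, "wz": 0, "fingers": 1}, {"tx": 0.0265, "ty": -0.0197, "tz": 0, "wx": 0, "wy": 0, "wz": 0, "fingers": 1}, {"tx": 0.0265, "ty": -0.0197, "tz": 0, "wx": 0, "wy": 0, "wz": 0, "fingers": 1}, {"tx": 0.0265, "ty": -0.0197, "tz": 0, "wx": 0, "wy": 0, "wz": 0, "fingers": 1}, {"tx": 0.0265, "ty": -0.0197, "tz": 0, "wx": 0, "wy": 0, "wz": 0, "fingers": 1}, {"tx": 0.0265, "ty": -0.0197, "tz": 0, "wx": 0, "wy": 0, "wz": 0, "fingers": 1}, {"tx": 0.0265, "ty": -0.0197, "tz": 0, "wx": 0, "wy": 0, "wz": 0, "fingers": 1}])

```text
time: 0.93
tcp_pos: [0.3626, -0.2505, 0.231]
orientation: [-180.0, 0.0, 18.3]
contact_force: [1.3, -1.0, 0.4]
finger_gap: 0.0852
finger_force: 0.0
```

>>> play_rows(commands=[{"tx": 0.0265, "ty": -0.0197, "tz": 0, "wx": 0, "wy": 0, "wz": 0, "fingers": 1}, {"tx": 0.0265, "ty": -0.0197, "tz": 0, "wx": 0, "wy": 0, "wz": 0, "fingers": 1}, {"tx": 0, "ty": 0, "tz": 0, "wx": 0, "wy": 0, "wz": -7, "fingers": 1}, {"tx": 0, "ty": 0, "tz": 0, "wx": 0, "wy": 0, "wz": -7, "fingers": 1}, {"tx": 0, "ty": 0, "tz": 0, "wx": 0, "wy": 0, "wz": -7, "fingers": 1}, {"tx": 0, "ty": 0, "tz": 0, "wx": 0, "wy": 0, "wz": -7, "fingers": 1}, {"tx": 0, "ty": 0, "tz": 0, "wx": 0, "wy": 0, "wz": -7, "fingers": 1}, {"tx": 0, "ty": 0, "tz": 0, "wx": 0, "wy": 0, "wz": -7, "fingers": 1}, {"tx": 0, "ty": 0, "tz": 0, "wx": 0, "wy": 0, "wz": -7, "fingers": 1}, {"tx": 0, "ty": 0, "tz": 0, "wx": 0, "wy": 0, "wz": -7, "fingers": 1}])

```text
time: 1.77
tcp_pos: [0.3999, -0.1979, 0.2308]
orientation: [-179.9, -0.0, 74.6]
contact_force: [-0.4, -0.2, -0.9]
finger_gap: 0.0856
finger_force: 0.0
```

>>> play_rows(commands=[{"tx": 0, "ty": 0, "tz": 0, "wx": 0, "wy": 0, "wz": -7, "fingers": 1}, {"tx": 0, "ty": 0, "tz": 0, "wx": 0, "wy": 0, "wz": -7, "fingers": 1}, {"tx": 0, "ty": 0, "tz": 0, "wx": 0, "wy": 0, "wz": -7, "fingers": 1}, {"tx": 0, "ty": 0, "tz": 0, "wx": 0, "wy": 0, "wz": -1, "fingers": 1}, {"tx": 0, "ty": 0, "tz": 0.02, "wx": 0, "wy": 0, "wz": 0, "fingers": 1}, {"tx": 0, "ty": 0, "tz": 0.02, "wx": 0, "wy": 0, "wz": 0, "fingers": 1}, {"tx": 0, "ty": 0, "tz": 0.02, "wx": 0, "wy": 0, "wz": 0, "fingers": 1}, {"tx": 0, "ty": 0, "tz": 0.02, "wx": 0, "wy": 0, "wz": 0, "fingers": 1}, {"tx": 0, "ty": 0, "tz": 0, "wx": 0, "wy": 0, "wz": 0, "fingers": 1}, {"tx": 0, "ty": 0, "tz": 0, "wx": 0, "wy": 0, "wz": 0, "fingers": 1}])

```text
time: 2.6
tcp_pos: [0.3993, -0.1977, 0.1505]
orientation: [-179.9, -0.1, 96.2]
contact_force: [-0.3, -0.1, 0.0]
finger_gap: 0.0856
finger_force: 0.0
```

>>> play_rows(commands=[{"tx": 0, "ty": 0.0014, "tz": 0.011, "wx": 0, "wy": 0, "wz": 0, "fingers": 1}, {"tx": 0, "ty": 0, "tz": 0.011, "wx": 0, "wy": 0, "wz": 0, "fingers": 1}, {"tx": 0, "ty": 0, "tz": 0.011, "wx": 0, "wy": 0, "wz": 0, "fingers": 1}, {"tx": 0, "ty": 0, "tz": 0.011, "wx": 0, "wy": 0, "wz": 0, "fingers": 1}, {"tx": 0, "ty": 0, "tz": 0.011, "wx": 0, "wy": 0, "wz": 0, "fingers": 1}, {"tx": 0, "ty": 0, "tz": 0.011, "wx": 0, "wy": 0, "wz": 0, "fingers": 1}, {"tx": 0, "ty": 0, "tz": 0.011, "wx": 0, "wy": 0, "wz": 0, "fingers": 1}, {"tx": 0, "ty": 0, "tz": 0.011, "wx": 0, "wy": 0, "wz": 0, "fingers": 1}, {"tx": 0, "ty": 0, "tz": 0.011, "wx": 0, "wy": 0, "wz": 0, "fingers": 1}, {"tx": 0, "ty": 0, "tz": 0.006, "wx": 0, "wy": 0, "wz": 0, "fingers": 1}])

```text
time: 3.43
tcp_pos: [0.4025, -0.1985, 0.0467]
orientation: [179.9, 0.1, 96.2]
contact_force: [-0.5, -0.3, 1.0]
finger_gap: 0.0849
finger_force: 0.0
```

Run:
```python
from h import *
im=np.hstack([eyes.snapshot("scene")[130:330,230:430],eyes.snapshot("top")[140:340,250:450]])[:,:,::-1]
cv2.imwrite("pics/g1.png",cv2.resize(im,None,fx=2,fy=2,interpolation=cv2.INTER_CUBIC))
s=ctrl.state();print(s["tcp_pos"],s["orientation"])
```

```text
[ 0.40188732 -0.19815261  0.04649898] [-1.79994398e+02  8.71529546e-04  9.62253023e+01]
```

View pics/g1.png

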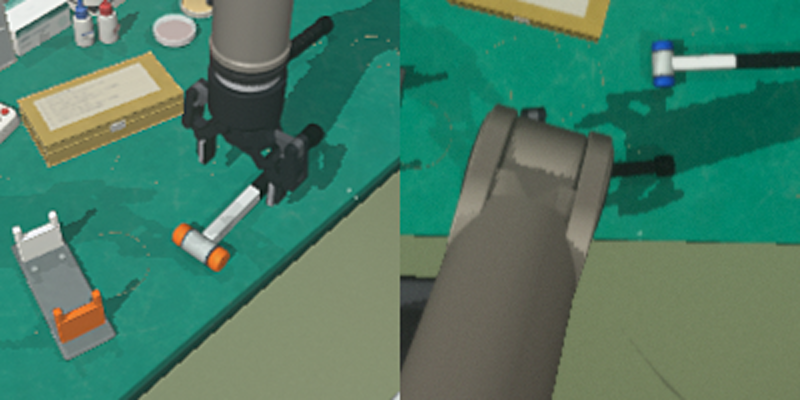

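The open fingers straddle the handle, with the head at about (200,247) in the left-hand crop. The way down is clear.

>>> play_rows(commands=[{"tx": 0, "ty": -0.001, "tz": 0.007, "wx": 0, "wy": 0, "wz": 0, "fingers": 1}, {"tx": 0, "ty": 0, "tz": 0.007, "wx": 0, "wy": 0, "wz": 0, "fingers": 1}, {"tx": 0, "ty": 0, "tz": 0.007, "wx": 0, "wy": 0, "wz": 0, "fingers": 1}, {"tx": 0, "ty": 0, "tz": 0.006, "wx": 0, "wy": 0, "wz": 0, "fingers": 1}, {"tx": 0, "ty": 0, "tz": 0.005, "wx": 0, "wy": 0, "wz": 0, "fingers": 1}, {"tx": 0, "ty": 0, "tz": 0.004, "wx": 0, "wy": 0, "wz": 0, "fingers": 1}, {"tx": 0, "ty": 0, "tz": 0.003, "wx": 0, "wy": 0, "wz": 0, "fingers": 1}, {"tx": 0, "ty": 0, "tz": 0.002, "wx": 0, "wy": 0, "wz": 0, "fingers": 1}, {"tx": 0, "ty": 0, "tz": 0.001, "wx": 0, "wy": 0, "wz": 0, "fingers": 1}, {"tx": 0, "ty": 0, "tz": 0, "wx": 0, "wy": 0, "wz": 0, "fingers": 1}])

```text
time: 4.37
tcp_pos: [0.4007, -0.198, 0.0042]
orientation: [-180.0, -0.0, 96.3]
contact_force: [0.4, 0.2, 0.9]
finger_gap: 0.0856
finger_force: 0.0
```

>>> play_rows(commands=[{"tx": 0, "ty": 0, "tz": 0, "wx": 0, "wy": 0, "wz": 0, "fingers": 0.2}, {"tx": 0, "ty": 0, "tz": 0, "wx": 0, "wy": 0, "wz": 0, "fingers": 0}, {"tx": 0, "ty": 0, "tz": 0, "wx": 0, "wy": 0, "wz": 0, "fingers": -0.2}, {"tx": 0, "ty": 0, "tz": 0, "wx": 0, "wy": 0, "wz": 0, "fingers": -0.4}, {"tx": 0, "ty": 0, "tz": 0, "wx": 0, "wy": 0, "wz": 0, "fingers": -0.5}, {"tx": 0, "ty": 0, "tz": 0, "wx": 0, "wy": 0, "wz": 0, "fingers": -0.6}, {"tx": 0, "ty": 0, "tz": 0, "wx": 0, "wy": 0, "wz": 0, "fingers": -0.8}, {"tx": 0, "ty": 0, "tz": 0, "wx": 0, "wy": 0, "wz": 0, "fingers": -1}, {"tx": 0, "ty": 0, "tz": 0, "wx": 0, "wy": 0, "wz": 0, "fingers": -1}, {"tx": 0, "ty": 0, "tz": 0, "wx": 0, "wy": 0, "wz": 0, "fingers": -1}], grip_force=60)

```text
time: 5.2
tcp_pos: [0.4007, -0.1981, 0.0045]
orientation: [-180.0, 0.0, 96.3]
contact_force: [-1.1, 0.2, 4.6]
finger_gap: 0.0147
finger_force: 60.5
```

>>> play_rows(commands=[{"tx": 0, "ty": 0, "tz": -0.001, "wx": 0, "wy": 0, "wz": 0, "fingers": -1}, {"tx": 0, "ty": 0, "tz": -0.002, "wx": 0, "wy": 0, "wz": 0, "fingers": -1}, {"tx": 0, "ty": 0, "tz": -0.003, "wx": 0, "wy": 0, "wz": 0, "fingers": -1}, {"tx": 0, "ty": 0, "tz": -0.004, "wx": 0, "wy": 0, "wz": 0, "fingers": -1}, {"tx": 0, "ty": 0, "tz": -0.005, "wx": 0, "wy": 0, "wz": 0, "fingers": -1}, {"tx": 0, "ty": 0, "tz": -0.005, "wx": 0, "wy": 0, "wz": 0, "fingers": -1}, {"tx": 0, "ty": 0, "tz": -0.004, "wx": 0, "wy": 0, "wz": 0, "fingers": -1}, {"tx": 0, "ty": 0, "tz": -0.003, "wx": 0, "wy": 0, "wz": 0, "fingers": -1}, {"tx": 0, "ty": 0, "tz": -0.002, "wx": 0, "wy": 0, "wz": 0, "fingers": -1}, {"tx": 0, "ty": 0, "tz": 0, "wx": 0, "wy": 0, "wz": 0, "fingers": -1}])

```text
time: 6.03
tcp_pos: [0.4011, -0.1983, 0.0338]
orientation: [179.9, 0.0, 96.3]
contact_force: [0.3, -0.2, -1.8]
finger_gap: 0.015
finger_force: 59.7
```

Run:
```python
from h import *
im=eyes.snapshot("scene")[140:290,300:450][:,:,::-1]
cv2.imwrite("pics/g2.png",cv2.resize(im,None,fx=4,fy=4,interpolation=cv2.INTER_CUBIC))
s=ctrl.state();print(s["tcp_pos"],s["orientation"],s["contact_force"],s["torque"],s["finger_gap"])
dz=s["tcp_pos"][2]-.0045
P=lambda d,z:(proj("scene",[.4007+d*np.cos(np.radians(96.25)),-.1978+d*np.sin(np.radians(96.25)),z])[0]-[300,140])*4
print(P(.07,.013+dz),P(-.16,.013+dz),P(-.03,.023+dz))
```

```text
[ 0.40081259 -0.19820931  0.03354179] [1.79976396e+02 2.23482988e-02 9.62627327e+01] [ 0.21256462 -0.19653191 -1.60969482] [0.01506587 0.01872508 0.01164782] 0.014189415276052992
[118.54605252 421.91739602] [358.4921769  188.84933512] [232.37661528 300.83840854]
```

View pics/g2.png

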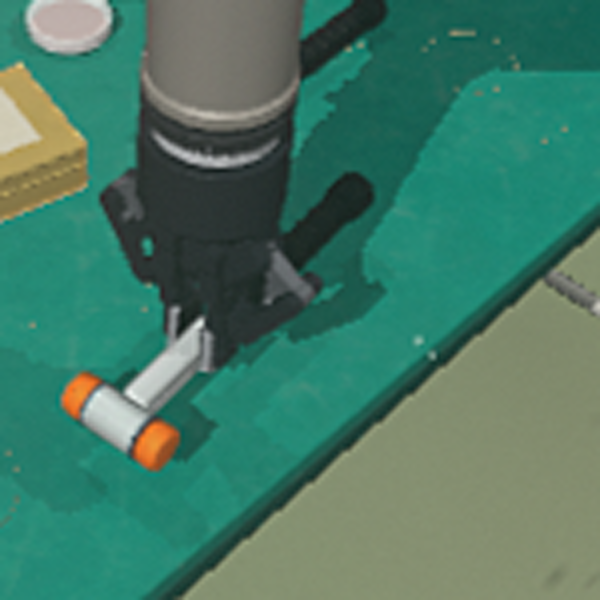

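The head centre is at (119,421) and the pommel end at about (357,185), which matches the predicted level pose. I'll lift on and carry it over.

>>> play_rows(commands=[{"tx": 0, "ty": 0, "tz": -0.004, "wx": 0, "wy": 0, "wz": 0, "fingers": -1}, {"tx": 0, "ty": 0, "tz": -0.009, "wx": 0, "wy": 0, "wz": 0, "fingers": -1}, {"tx": 0, "ty": 0, "tz": -0.014, "wx": 0, "wy": 0, "wz": 0, "fingers": -1}, {"tx": 0, "ty": 0, "tz": -0.017, "wx": 0, "wy": 0, "wz": 0, "fingers": -1}, {"tx": 0, "ty": 0, "tz": -0.018, "wx": 0, "wy": 0, "wz": 0, "fingers": -1}, {"tx": 0, "ty": 0, "tz": -0.018, "wx": 0, "wy": 0, "wz": 0, "fingers": -1}, {"tx": 0, "ty": 0, "tz": -0.017, "wx": 0, "wy": 0, "wz": 0, "fingers": -1}, {"tx": 0, "ty": 0, "tz": -0.013, "wx": 0, "wy": 0, "wz": 0, "fingers": -1}, {"tx": 0, "ty": 0, "tz": -0.007, "wx": 0, "wy": 0, "wz": 0, "fingers": -1}, {"tx": 0, "ty": 0, "tz": -0.003, "wx": 0, "wy": 0, "wz": 0, "fingers": -1}])

```text
time: 6.92
tcp_pos: [0.4015, -0.1984, 0.1549]
orientation: [179.9, 0.1, 96.3]
contact_force: [-0.1, -0.1, -1.8]
finger_gap: 0.0144
finger_force: 59.7
```

>>> play_rows(commands=[{"tx": 0.003, "ty": 0.001, "tz": 0, "wx": 0, "wy": 0, "wz": 0, "fingers": -1}, {"tx": 0.006, "ty": 0.002, "tz": 0, "wx": 0, "wy": 0, "wz": 0, "fingers": -1}, {"tx": 0.009, "ty": 0.003, "tz": 0, "wx": 0, "wy": 0, "wz": 0, "fingers": -1}, {"tx": 0.012, "ty": 0.004, "tz": 0, "wx": 0, "wy": 0, "wz": 0, "fingers": -1}, {"tx": 0.012, "ty": 0.004, "tz": 0, "wx": 0, "wy": 0, "wz": 0, "fingers": -1}, {"tx": 0.012, "ty": 0.004, "tz": 0, "wx": 0, "wy": 0, "wz": 0, "fingers": -1}, {"tx": 0.012, "ty": 0.004, "tz": 0, "wx": 0, "wy": 0, "wz": 0, "fingers": -1}, {"tx": 0.012, "ty": 0.004, "tz": 0, "wx": 0, "wy": 0, "wz": 0, "fingers": -1}, {"tx": 0.012, "ty": 0.004, "tz": 0, "wx": 0, "wy": 0, "wz": 0, "fingers": -1}, {"tx": 0.012, "ty": 0.004, "tz": 0, "wx": 0, "wy": 0, "wz": 0, "fingers": -1}])

```text
time: 7.75
tcp_pos: [0.4227, -0.0909, 0.1524]
orientation: [-179.9, -0.1, 96.4]
contact_force: [-0.2, -0.2, -1.9]
finger_gap: 0.0144
finger_force: 59.7
```

>>> play_rows(commands=[{"tx": 0.012, "ty": 0.004, "tz": 0, "wx": 0, "wy": 0, "wz": 0, "fingers": -1}, {"tx": 0.012, "ty": 0.004, "tz": 0, "wx": 0, "wy": 0, "wz": 0, "fingers": -1}, {"tx": 0.012, "ty": 0.004, "tz": 0, "wx": 0, "wy": 0, "wz": 0, "fingers": -1}, {"tx": 0.012, "ty": 0.004, "tz": 0, "wx": 0, "wy": 0, "wz": 0, "fingers": -1}, {"tx": 0.012, "ty": 0.004, "tz": 0, "wx": 0, "wy": 0, "wz": 0, "fingers": -1}, {"tx": 0.012, "ty": 0.004, "tz": 0, "wx": 0, "wy": 0, "wz": 0, "fingers": -1}, {"tx": 0.012, "ty": 0.004, "tz": 0, "wx": 0, "wy": 0, "wz": 0, "fingers": -1}, {"tx": 0.011, "ty": 0.004, "tz": 0, "wx": 0, "wy": 0, "wz": 0, "fingers": -1}, {"tx": 0.007, "ty": 0.003, "tz": 0, "wx": 0, "wy": 0, "wz": 0, "fingers": -1}, {"tx": 0.003, "ty": 0.001, "tz": 0, "wx": 0, "wy": 0, "wz": 0, "fingers": -1}])

```text
time: 8.58
tcp_pos: [0.4472, 0.0177, 0.1528]
orientation: [-179.9, -0.1, 96.5]
contact_force: [0.7, -0.3, -1.9]
finger_gap: 0.0146
finger_force: 59.7
```

>>> play_rows(commands=[{"tx": 0, "ty": 0, "tz": 0, "wx": 0, "wy": 0, "wz": -1, "fingers": -1}, {"tx": 0, "ty": 0, "tz": 0, "wx": 0, "wy": 0, "wz": -2, "fingers": -1}, {"tx": 0, "ty": 0, "tz": 0, "wx": 0, "wy": 0, "wz": -3, "fingers": -1}, {"tx": 0, "ty": 0, "tz": 0, "wx": 0, "wy": 0, "wz": -4, "fingers": -1}, {"tx": 0, "ty": 0, "tz": 0, "wx": 0, "wy": 0, "wz": -4, "fingers": -1}, {"tx": 0, "ty": 0, "tz": 0, "wx": 0, "wy": 0, "wz": -4, "fingers": -1}, {"tx": 0, "ty": 0, "tz": 0, "wx": 0, "wy": 0, "wz": -4, "fingers": -1}, {"tx": 0, "ty": 0, "tz": 0, "wx": 0, "wy": 0, "wz": -4, "fingers": -1}, {"tx": 0, "ty": 0, "tz": 0, "wx": 0, "wy": 0, "wz": -4, "fingers": -1}, {"tx": 0, "ty": 0, "tz": 0, "wx": 0, "wy": 0, "wz": -5, "fingers": -1}])

```text
time: 9.42
tcp_pos: [0.4472, 0.0142, 0.153]
orientation: [-179.9, -0.0, 131.4]
contact_force: [-0.1, -0.4, -1.7]
finger_gap: 0.0148
finger_force: 59.7
```

>>> play_rows(commands=[{"tx": 0, "ty": 0, "tz": 0, "wx": 0, "wy": 0, "wz": -5, "fingers": -1}, {"tx": 0, "ty": 0, "tz": 0, "wx": 0, "wy": 0, "wz": -5, "fingers": -1}, {"tx": 0, "ty": 0, "tz": 0, "wx": 0, "wy": 0, "wz": -5, "fingers": -1}, {"tx": 0, "ty": 0, "tz": 0, "wx": 0, "wy": 0, "wz": -5, "fingers": -1}, {"tx": 0, "ty": 0, "tz": 0, "wx": 0, "wy": 0, "wz": -5, "fingers": -1}, {"tx": 0, "ty": 0, "tz": 0, "wx": 0, "wy": 0, "wz": -4, "fingers": -1}, {"tx": 0, "ty": 0, "tz": 0, "wx": 0, "wy": 0, "wz": -3, "fingers": -1}, {"tx": 0, "ty": 0, "tz": 0, "wx": 0, "wy": 0, "wz": -2, "fingers": -1}, {"tx": 0, "ty": 0, "tz": 0, "wx": 0, "wy": 0, "wz": -1, "fingers": -1}, {"tx": 0, "ty": 0, "tz": 0, "wx": 0, "wy": 0, "wz": 0, "fingers": -1}])

```text
time: 10.25
tcp_pos: [0.4473, 0.0145, 0.1531]
orientation: [-180.0, -0.0, 166.2]
contact_force: [-0.5, -0.3, -2.5]
finger_gap: 0.0143
finger_force: 59.7
```

>>> play_rows(commands=[{"tx": 0.001, "ty": 0, "tz": 0.003, "wx": 0, "wy": 0, "wz": 0, "fingers": -1}, {"tx": 0.001, "ty": 0, "tz": 0.006, "wx": 0, "wy": 0, "wz": 0, "fingers": -1}, {"tx": 0, "ty": 0, "tz": 0.009, "wx": 0, "wy": 0, "wz": 0, "fingers": -1}, {"tx": 0, "ty": 0, "tz": 0.01, "wx": 0, "wy": 0, "wz": 0, "fingers": -1}, {"tx": 0, "ty": 0, "tz": 0.01, "wx": 0, "wy": 0, "wz": 0, "fingers": -1}, {"tx": 0, "ty": 0, "tz": 0.01, "wx": 0, "wy": 0, "wz": 0, "fingers": -1}, {"tx": 0, "ty": 0, "tz": 0.009, "wx": 0, "wy": 0, "wz": 0, "fingers": -1}, {"tx": 0, "ty": 0, "tz": 0.006, "wx": 0, "wy": 0, "wz": 0, "fingers": -1}, {"tx": 0, "ty": 0, "tz": 0.004, "wx": 0, "wy": 0, "wz": 0, "fingers": -1}, {"tx": 0, "ty": 0, "tz": 0.001, "wx": 0, "wy": 0, "wz": 0, "fingers": -1}])

```text
time: 11.08
tcp_pos: [0.4452, 0.0159, 0.0844]
orientation: [-180.0, -0.1, 166.3]
contact_force: [0.0, 0.5, -2.3]
finger_gap: 0.0146
finger_force: 59.7
```

Run:
```python
from h import *
im=eyes.snapshot("scene")[170:320,200:350][:,:,::-1].copy()
im=cv2.resize(im,None,fx=4,fy=4,interpolation=cv2.INTER_CUBIC)
s=ctrl.state();p=s["tcp_pos"];print(p,s["orientation"])
a=np.radians(166.3);X=np.array([np.cos(a),np.sin(a)])
for d,z in((.07,.0085),(-.16,.0085)):
    q=(proj("scene",[*(p[:2]+X*(d+.0006)),p[2]+z])[0]-[200,170])*4
    print(q);cv2.circle(im,tuple(int(v) for v in q),3,(255,0,255),-1)
cv2.imwrite("pics/r1.png",im)
```

```text
[0.44546846 0.01589169 0.08476002] [ 1.79999168e+02 -5.08420754e-02  1.66280015e+02]
[287.59252868 455.1105993 ]
[114.38140143 130.84048657]
```

View pics/r1.png

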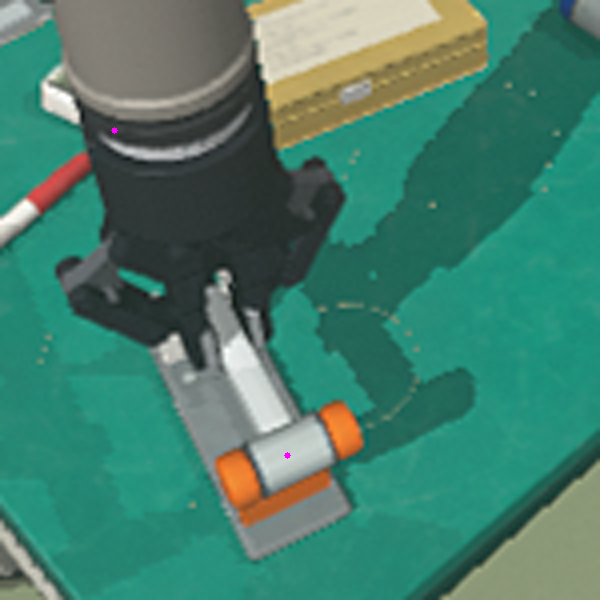

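The head is at (288,455), on the predicted point and aligned over the orange saddle. I'll lower it slowly.

>>> play_rows(commands=[{"tx": 0, "ty": -0.0014, "tz": 0.004, "wx": 0, "wy": 0, "wz": 0, "fingers": -1}, {"tx": 0, "ty": 0, "tz": 0.006, "wx": 0, "wy": 0, "wz": 0, "fingers": -1}, {"tx": 0, "ty": 0, "tz": 0.006, "wx": 0, "wy": 0, "wz": 0, "fingers": -1}, {"tx": 0, "ty": 0, "tz": 0.005, "wx": 0, "wy": 0, "wz": 0, "fingers": -1}, {"tx": 0, "ty": 0, "tz": 0.004, "wx": 0, "wy": 0, "wz": 0, "fingers": -1}, {"tx": 0, "ty": 0, "tz": 0.004, "wx": 0, "wy": 0, "wz": 0, "fingers": -1}, {"tx": 0, "ty": 0, "tz": 0.003, "wx": 0, "wy": 0, "wz": 0, "fingers": -1}, {"tx": 0, "ty": 0, "tz": 0.002, "wx": 0, "wy": 0, "wz": 0, "fingers": -1}, {"tx": 0, "ty": 0, "tz": 0.001, "wx": 0, "wy": 0, "wz": 0, "fingers": -1}, {"tx": 0, "ty": 0, "tz": 0, "wx": 0, "wy": 0, "wz": 0, "fingers": -1}])

```text
time: 11.97
tcp_pos: [0.4453, 0.0145, 0.0501]
orientation: [-180.0, -0.0, 166.3]
contact_force: [-0.2, -1.7, -2.1]
finger_gap: 0.0147
finger_force: 59.7
```

>>> play_rows(commands=[{"tx": 0, "ty": 0, "tz": 0.0005, "wx": 0, "wy": 0, "wz": 0, "fingers": -1}, {"tx": 0, "ty": 0, "tz": 0.0005, "wx": 0, "wy": 0, "wz": 0, "fingers": -1}, {"tx": 0, "ty": 0, "tz": 0.0005, "wx": 0, "wy": 0, "wz": 0, "fingers": -1}, {"tx": 0, "ty": 0, "tz": 0, "wx": 0, "wy": 0, "wz": 0, "fingers": -1}, {"tx": 0, "ty": 0, "tz": 0, "wx": 0, "wy": 0, "wz": 0, "fingers": -1}, {"tx": 0, "ty": 0, "tz": 0, "wx": 0, "wy": 0, "wz": 0, "fingers": -1}, {"tx": 0, "ty": 0, "tz": 0, "wx": 0, "wy": 0, "wz": 0, "fingers": -1}, {"tx": 0, "ty": 0, "tz": 0, "wx": 0, "wy": 0, "wz": 0, "fingers": -1}, {"tx": 0, "ty": 0, "tz": 0, "wx": 0, "wy": 0, "wz": 0, "fingers": -1}, {"tx": 0, "ty": 0, "tz": 0, "wx": 0, "wy": 0, "wz": 0, "fingers": -1}])

```text
time: 12.8
tcp_pos: [0.4454, 0.0145, 0.0488]
orientation: [-180.0, 0.0, 166.3]
contact_force: [0.4, -0.2, -2.0]
finger_gap: 0.0147
finger_force: 59.7
```

>>> play_rows(commands=[{"tx": 0, "ty": 0, "tz": 0.0005, "wx": 0, "wy": 0, "wz": 0, "fingers": -1}, {"tx": 0, "ty": 0, "tz": 0.0005, "wx": 0, "wy": 0, "wz": 0, "fingers": -1}, {"tx": 0, "ty": 0, "tz": 0.0005, "wx": 0, "wy": 0, "wz": 0, "fingers": -1}, {"tx": 0, "ty": 0, "tz": 0.0005, "wx": 0, "wy": 0, "wz": 0, "fingers": -1}, {"tx": 0, "ty": 0, "tz": 0.0003, "wx": 0, "wy": 0, "wz": 0, "fingers": -1}, {"tx": 0, "ty": 0, "tz": 0, "wx": 0, "wy": 0, "wz": 0, "fingers": -1}, {"tx": 0, "ty": 0, "tz": 0, "wx": 0, "wy": 0, "wz": 0, "fingers": -1}, {"tx": 0, "ty": 0, "tz": 0, "wx": 0, "wy": 0, "wz": 0, "fingers": -1}, {"tx": 0, "ty": 0, "tz": 0, "wx": 0, "wy": 0, "wz": 0, "fingers": -1}, {"tx": 0, "ty": 0, "tz": 0, "wx": 0, "wy": 0, "wz": 0, "fingers": -1}])

```text
time: 13.63
tcp_pos: [0.4453, 0.0144, 0.0466]
orientation: [-180.0, -0.0, 166.3]
contact_force: [-1.0, 0.1, 0.1]
finger_gap: 0.0146
finger_force: 60.1
```

>>> play_rows(commands=[{"tx": 0, "ty": 0, "tz": 0.0004, "wx": 0, "wy": 0, "wz": 0, "fingers": -1}, {"tx": 0, "ty": 0, "tz": 0, "wx": 0, "wy": 0, "wz": 0, "fingers": -1}, {"tx": 0, "ty": 0, "tz": 0, "wx": 0, "wy": 0, "wz": 0, "fingers": -0.6}, {"tx": 0, "ty": 0, "tz": 0, "wx": 0, "wy": 0, "wz": 0, "fingers": -0.55}, {"tx": 0, "ty": 0, "tz": 0, "wx": 0, "wy": 0, "wz": 0, "fingers": -0.5}, {"tx": 0, "ty": 0, "tz": 0, "wx": 0, "wy": 0, "wz": 0, "fingers": -0.4}, {"tx": 0, "ty": 0, "tz": 0, "wx": 0, "wy": 0, "wz": 0, "fingers": -0.2}, {"tx": 0, "ty": 0, "tz": 0, "wx": 0, "wy": 0, "wz": 0, "fingers": 0}, {"tx": 0, "ty": 0, "tz": 0, "wx": 0, "wy": 0, "wz": 0, "fingers": 0.3}, {"tx": 0, "ty": 0, "tz": 0, "wx": 0, "wy": 0, "wz": 0, "fingers": 0.3}])

```text
time: 14.47
tcp_pos: [0.4454, 0.0145, 0.0461]
orientation: [180.0, 0.0, 166.3]
contact_force: [-0.1, 0.0, 0.6]
finger_gap: 0.0558
finger_force: 0.0
```

>>> play_rows(commands=[{"tx": 0, "ty": 0, "tz": -0.005, "wx": 0, "wy": 0, "wz": 0, "fingers": 0.3}, {"tx": 0, "ty": 0, "tz": -0.01, "wx": 0, "wy": 0, "wz": 0, "fingers": 0.3}, {"tx": 0, "ty": 0, "tz": -0.015, "wx": 0, "wy": 0, "wz": 0, "fingers": 0.3}, {"tx": 0, "ty": 0, "tz": -0.02, "wx": 0, "wy": 0, "wz": 0, "fingers": 0.3}, {"tx": 0, "ty": 0, "tz": -0.025, "wx": 0, "wy": 0, "wz": 0, "fingers": 0.3}, {"tx": 0, "ty": 0, "tz": -0.025, "wx": 0, "wy": 0, "wz": 0, "fingers": 0.3}, {"tx": 0, "ty": 0, "tz": -0.02, "wx": 0, "wy": 0, "wz": 0, "fingers": 0.3}, {"tx": 0, "ty": 0, "tz": -0.015, "wx": 0, "wy": 0, "wz": 0, "fingers": 0.3}, {"tx": 0, "ty": 0, "tz": -0.005, "wx": 0, "wy": 0, "wz": 0, "fingers": 0.3}, {"tx": 0, "ty": 0, "tz": 0, "wx": 0, "wy": 0, "wz": 0, "fingers": 0.3}])

```text
time: 15.3
tcp_pos: [0.4466, 0.0147, 0.188]
orientation: [180.0, 0.2, 166.3]
contact_force: [0.5, -0.1, -0.7]
finger_gap: 0.0555
finger_force: 0.0
```

Run:
```python
from h import *
im=eyes.snapshot("scene")[170:320,200:400][:,:,::-1].copy()
im=cv2.resize(im,None,fx=4,fy=4,interpolation=cv2.INTER_CUBIC)
a=np.radians(166.3);X=np.array([np.cos(a),np.sin(a)])
q=(proj("scene",[*(np.array([.4444,.0147])+X*.07),.055])[0]-[200,170])*4
print(q);cv2.circle(im,tuple(int(v) for v in q),3,(255,0,255),-1)
cv2.imwrite("pics/r2.png",im)
```

```text
[299.09598678 496.66345093]
```

View pics/r2.png

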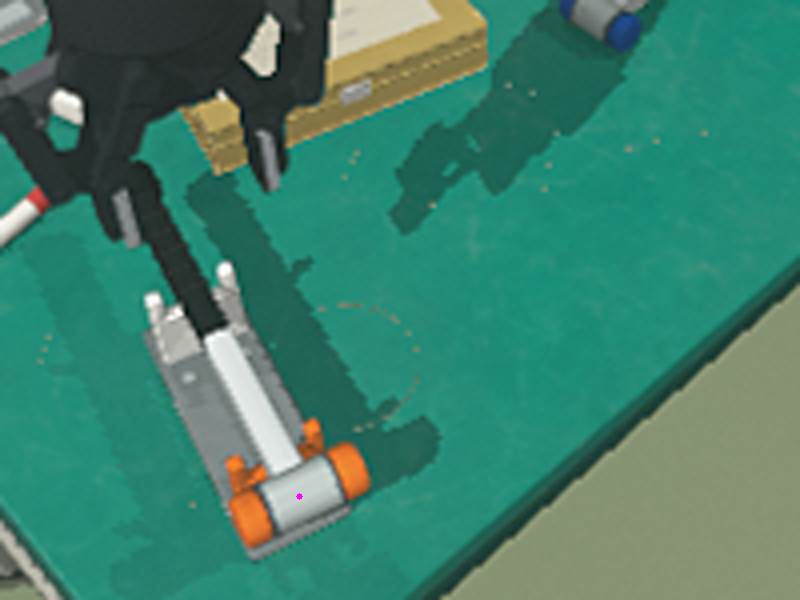

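The hammer lies in both saddles: its head centre is at about (300,496), just past the orange saddle, and the handle sits between both pairs of cheeks. The gripper is clear of it.

```bash
python3 -c "
from station import ctrl
print(ctrl.sign_off())"
```

```text
the job is handed in; nothing more can be done
None
```

The orange hammer is seated level in both saddles of its rest, head just past the orange saddle; the blue hammer was left alone, and I handed the job in at about 15.4 s with the gripper clear.

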